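Null the torsion balance on a reel of solder

TASK

A reel of solder is being weighed on the torsion balance against the brass weight. Take hold of the black handle of the dial lever on its front and, working the balance only by this lever, bring the beam gently off its stop until the pointer stands in the grey zero field, and keep it in the field for at least 8 seconds without a break so that the weight can be read; do not let the beam slam and leave everything else alone. Finish while still holding the handle, with the pointer at rest in the zero field.

Things in the scene. Friction and masses are not known exactly. Their poses are not given: they have to be found in the camera images.
- balance: Two-pan torsion balance, fixed on the bench: white base 420 wide (y) x 170 deep (x) x 57 mm high. Origin: under the base's centre; x to the back, y towards the reel, z up; the dial lever is on the -x side. Beam and lever turn about one axle along x, 150 mm above the bench, straight over the origin.
- axle (a joint): Beam angle, rad; 0 level, + reel up. Stops (at rest) at -0.33 and 0.33. Grey zero field of the plate: -0.12 to 0.12. Torques on the beam, N m: spring +0.18 x twist; top-heavy brass poise about +0.23 x sin(angle); reel -1.57 per kg over 0.5 kg. Inertia about 0.057 kg m2, damping 0.012 N m s/rad.
- lever (a joint): Twist of the spring by which the dial lever turns the beam, rad: lever angle minus beam angle; -1.6 to 1.6. Lever angle: 0 upright, + handle to -y (weight side), which raises the reel. Let go, it springs to twist 0 (its start). With the lever held still the beam slowly falls to a stop (growth time 0.8 to 1.4 s).
- beam: The aluminium beam, 320 mm long, 26 x 28 mm, with the brass poise and the dark pointer standing up on its middle. Origin: on the axle, in its middle; x along the axle, y along the beam to the reel.
- lever_grip (a point): Grip point on the lever's black round handle (24 mm diameter, 75 mm long, lying parallel to the axle, sticking out to -x), 30 mm from its outer end, 110 mm from the axle. At lever angle a it is at x = -0.143, y = -0.11 sin a, z = 0.15 + 0.11 cos a (m) of the balance.
- pointer_tip (a point): Tip of the dark pointer that stands up from the beam's middle, 140 mm above the axle; it passes in front of an upright white arc plate with a black zero line in the middle of a grey zero field.
- reel_pan: Steel pan at the +y end of the beam, 110 mm across, 9 mm rim; it stays level. Origin: its pin on the beam, 160 mm from the axle; the upper face is 30 mm above.
- weight_pan: The same pan at the -y end of the beam.
- reel: Reel of solder, 64 mm across, 55 mm high, standing on the +y pan; nominal 0.55 kg, true mass unknown, 0.495 to 0.60 kg. Origin: centre of its underside.
- weight: Brass weight with a knob, 48 mm across, 61 mm high, 0.5 kg, on the -y pan. Origin: centre of its underside.
- flux_jar: Bystander: amber jar, 48 mm across, 70 mm high, left of the balance. Origin: centre of its underside.
- tip_cleaner: Bystander: round tin of brass wool, 72 mm across, 32 mm high, in front and to the right of the balance. Origin: centre of its underside.
- screwdriver: Bystander: screwdriver, 170 mm long, lying on the bench in front and to the left of the balance. Origin: on the bench under its middle.

How it is judged:
On the way:
1. the beam is off its stop and the pointer stays in the zero field for 8 s (value of joint axle between -0.125 and 0.125 rad), for 8 s.
At the end, for the whole second after the job is handed in: The pointer has stood in the zero field (beam within 0.125 rad of level) for 8 s without a break; at the end it is still within 0.125 rad of level, slower than 0.2 rad/s, and the fingers hold the lever handle (more than 0.5 N) (all of step 1 and velocity of joint axle between -0.2 and 0.2 rad/s and contact force between the fingers and lever above 0.5 N); the arm keeps its last pose, push and grip.
It fails at once if the beam slams (faster than 1 rad/s) (velocity of joint axle above 1 rad/s or velocity of joint axle below -1 rad/s).
It fails at once if the robot touches the beam, the pans or the loads on them (contact force between any of the fingers, the arm and beam above 0.5 N or contact force between any of the fingers, the arm and reel_pan above 0.5 N or contact force between any of the fingers, the arm and weight_pan above 0.5 N or contact force between any of the fingers, the arm and reel above 0.5 N or contact force between any of the fingers, the arm and weight above 0.5 N).
It fails at once if the reel or the brass weight shifts off its pan (horizontal distance between reel and reel_pan above 0.03 m or horizontal distance between weight and weight_pan above 0.03 m).
It fails at once if the flux jar, the tip cleaner or the screwdriver is disturbed (distance of any of flux_jar, tip_cleaner, screwdriver from where it was at the start of the episode above 0.03 m).
It also fails if it takes over 61 s, if anything falls off the work surface, if the arm or the gripper's body presses on something with over 40 N, if the wrist force passes 120 N, or if a joint passes its speed limit or range.

ROBOT

A 7-joint arm with a two-finger parallel gripper is mounted at the origin on the work surface. World frame = base frame: x ahead of the robot, y to its left, z up, the work surface at z = 0. Lengths are in m, angles in rad, forces in N, time in s.
With the tool pointing down it reaches from about 0.4 to 0.85 m from the base axis. Payload 10.4 kg.
Tool frame: the origin (TCP) lies at the very end of the fingers, on their centre line; the grasp point (between the pads) lies 19 mm behind it; z points along the fingers, y is the direction in which the jaws open and shut (so a half turn about z gives the same grasp; the last joint's range is limited). The gripper opens to 85 mm and grips with 20 to 120 N. Pads are 22 mm wide; open, the fingers measure 114 mm over their backs; the gripper's body (76 mm by 85 mm) begins 54 mm behind the grasp point. The pads swing forward as they close: fully open they stand 13 mm farther back than shut.
Start: joints at [-1.18, 0.332, -0.065, 1.46, 0.022, 1.35, -0.088], TCP at [0.251, 0.572, 0.211] pointing down, gripper open.
Joint ranges: [-2.6, 2.6], [-0.5, 2.12], [-1.47, 1.34], [0.16, 2.42], [-1.27, 4.41], [0.06, 2.06], [-2.6, 2.6]. Speed limits (rad/s): [2.22, 2.22, 2.79, 2.79, 3.14, 3.14, 3.14].

INTERFACE

Orientations are given as a unit quaternion [x, y, z, w].
In Python, from workcell import get_obs, camera, camera_info, hand_in gives the robot as it stands.
- The arm moves only by the tool move_arm, never from a script. Its argument "moves" is a list of rows, each a list of 3 entries, a list of its own where there are three numbers: the shift along the tool's x, y, z in units of 25 mm (1.0 is 25 mm), then the turn, a rotation vector about the tool's x, y, z in degrees, then the opening, from 0 (shut) to 1 (fully open). A call has 1 to 5 rows; each row shifts and turns the commanded pose from where the row before left it, along the tool's axes as they then stand; what a row does not reach is not made up. A row lasts 1/8 s, in which the tool goes at most 62.5 mm and 10.7 degrees, less where a joint would pass 70% of its speed; a pose out of reach is approached as far as the arm can. A call is refused whole if a number of a shift passes 1 or a number of a turn 10.7, either way. A call with a gripper value outside its range is refused whole. The fingers move at their own pace and stop on an object; "squeeze" is the grip in N (left out, the last holds). Time passes only in rows, so rows that do not move let the fingers close. It gives the time, the measured TCP pose, the force and the opening at its end, in the units of the state.
- get_obs(): the state, without advancing time (a new reading comes with each control period).
- camera(name): name is "scene" or "top" or "wrist"; returns the picture (400x640x3 uint8, red, green, blue); there is no depth.
- camera_info(name): a dict with "fx", "fy", "cx", "cy" (pixels), "D" ([k1, k2, p1, p2, k3] as OpenCV has them; the pictures are not rectified), "origin" and "rotation" of the camera in the world. Camera axes: x right, y down, z forward; pixel columns grow to the right and rows downward; lengths in m; the calibration is good to about 2 mm. A picture is of the moment at which its call begins: read the wrist's pose just before it. camera_info takes no time and is no camera call; for the wrist camera it gives the pose at the moment of the call.
- hand_in(): hands the job in, once; it reports no verdict.
The state is a dict: "clock": time; "joint_pos": joint angles; "joint_velocities": joint speeds; "tau": joint torques, N m; "position": TCP position; "ee_rot": TCP orientation; "ft_force": force on the tool from outside, world axes, zero at the start; "torque": the same for the moment, N m; "grip_width": opening from 0.0 (shut) to 1.0 (fully open).
Only numpy, scipy, OpenCV 4.12 (cv2) and the standard library are available. Lean on these libraries where they do the work, as an engineer would, in place of code of your own. Each camera call takes 0.05 s, during which the arm holds its last target. There are 200 camera calls.

## Working session

There is one attempt and no reset: what is moved stays moved. The work goes in short steps, Python scripts to look and compute and a tool call to move; the robot and the scene stay as the last step left them, time stands still between calls to the robot, and variables do not carry over. Pictures are saved under pics/ and viewed, about 8 in all and at most 12, crops included, and the job is handed in when it is done.

Besides the shell and the picture viewer there is one more tool, called after "Call:" as a command line: name --argument value ..., lists and objects as JSON in quotes. move_arm: Moves the arm, as the interface text tells. Its arguments: {"type":"object","properties":{"moves":{"type":"array","items":{"type":"array"}},"squeeze":{"type":"number"}},"required":["moves"]}

```bash
mkdir -p pics; ls; python3 - <<'E'
from workcell import *
import cv2
o=get_obs(); print({k:[round(float(x),3) for x in v] if hasattr(v,'__len__') else v for k,v in o.items()})
for n in ("scene","top","wrist"):
    im=camera(n); cv2.imwrite(f"pics/{n}0.png",im[:,:,::-1]); print(n,camera_info(n))
E
```

```text
pics
{'clock': 0.0, 'joint_pos': [-1.18, 0.333, -0.065, 1.461, 0.022, 1.35, -0.088], 'joint_velocities': [0.0, 0.0, -0.001, 0.0, 0.002, 0.0, -0.001], 'tau': [-0.0, -62.544, 0.049, -39.163, 0.016, 0.01, 0.0], 'position': [0.251, 0.572, 0.21], 'ee_rot': [0.205, 0.979, -0.001, -0.0], 'ft_force': [-0.656, -0.24, -0.537], 'torque': [-0.031, -0.009, 0.056], 'grip_width': 1.001044031440169}
scene {'fx': 387.3626184033141, 'fy': 387.3626184033141, 'cx': 314.7537502837353, 'cy': 205.61469243985886, 'D': array([-0.01464103,  0.        ,  0.        ,  0.        ,  0.        ]), 'origin': array([1.2597988 , 0.69811592, 0.76884311]), 'rotation': array([ 0.32715729,  0.81008391, -0.44831765, -0.18905938])}
top {'fx': 520.7237544770161, 'fy': 520.7237544770161, 'cx': 325.87511063533424, 'cy': 196.73539868074857, 'D': array([-0.15932097,  0.        ,  0.        ,  0.        ,  0.        ]), 'origin': array([0.30578824, 0.02490109, 1.45863319]), 'rotation': array([-0.69819277,  0.70677585, -0.08219199,  0.07898882])}
wrist {'fx': 344.5524342647799, 'fy': 344.5524342647799, 'cx': 318.62430885339325, 'cy': 203.01181167221884, 'D': array([-0.0241594,  0.       ,  0.       ,  0.       ,  0.       ]), 'origin': array([0.18296115, 0.60163303, 0.37163205]), 'rotation': array([0.82810167, 0.54097343, 0.07940031, 0.12365666])}
```

View pics/scene0.png

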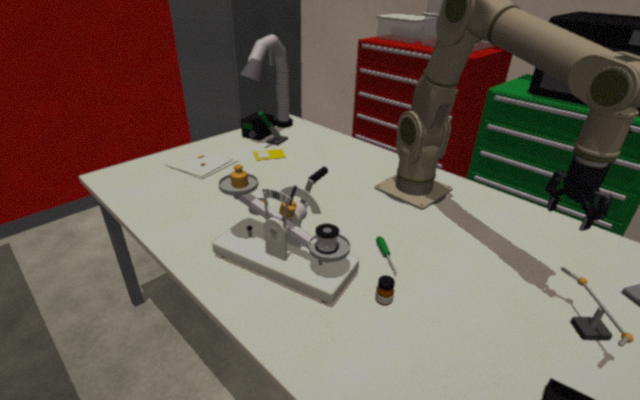

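View pics/top0.png

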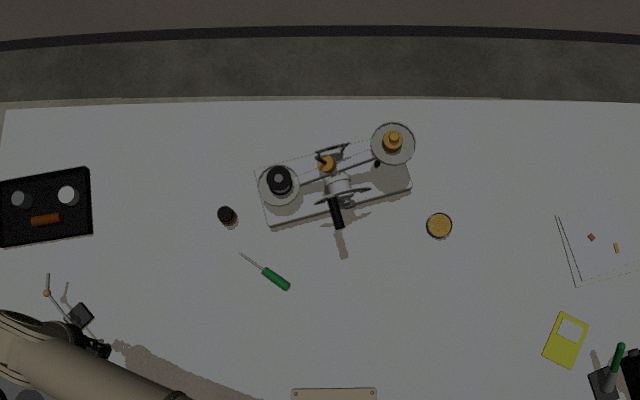

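The top view shows the reel pan at about (279,185), the weight pan at (392,143) and the black handle at (337,212). The reel side is down. I'll enlarge the crops to measure these.

```bash
python3 - <<'E'
import cv2,numpy as np
t=cv2.imread("pics/top0.png")[110:240,240:440]; s=cv2.imread("pics/scene0.png")[155:305,205:365]
t=cv2.resize(t,None,fx=4,fy=4,interpolation=cv2.INTER_CUBIC)
t=np.clip(t.astype(float)*1.6,0,255).astype(np.uint8)
s=cv2.resize(s,None,fx=4,fy=4,interpolation=cv2.INTER_CUBIC); s=np.clip(s.astype(float)*1.4,0,255).astype(np.uint8)
cv2.imwrite("pics/t1.png",t);cv2.imwrite("pics/s1.png",s)
E
```

```text
(no output)
```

View pics/t1.png

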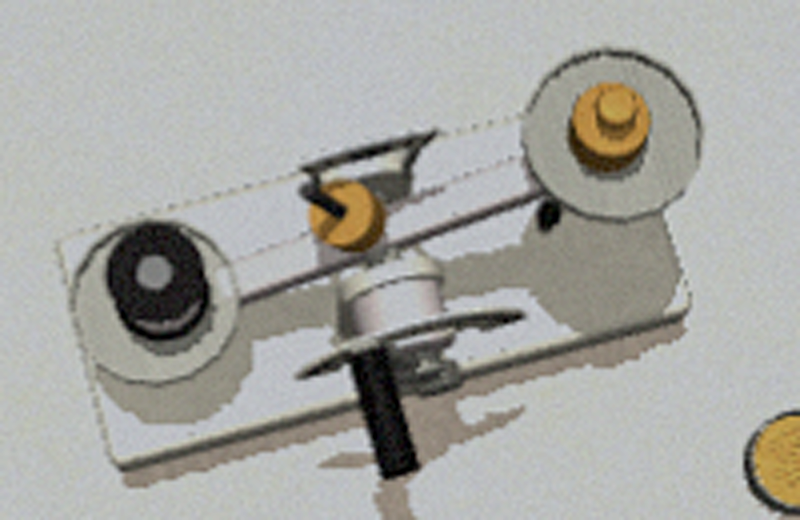

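View pics/s1.png

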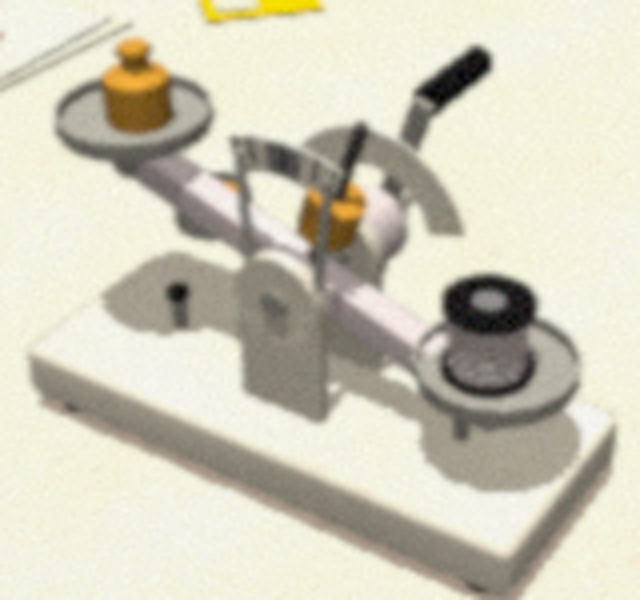

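The crops give these points:
- Top view: reel pan rim centre (156,301), weight pan rim centre (612,134), base-top corners (62,240), (118,462) and (688,310), handle end (400,470).
- Scene view: handle end about (478,62), pointer tip about (361,127), zero field about (290,160).

```bash
cat > h.py <<'E'
import cv2,numpy as np
from scipy.spatial.transform import Rotation as R
from workcell import *
def K(i): return np.array([[i['fx'],0,i['cx']],[0,i['fy'],i['cy']],[0,0,1]])
def ray(n,p):
    i=camera_info(n); u=cv2.undistortPoints(np.array([[p]],float),K(i),i['D'])[0,0]
    d=R.from_quat(i['rotation']).apply([u[0],u[1],1]); return i['origin'],d/np.linalg.norm(d)
def plane(n,p,z):
    o,d=ray(n,p); return o+d*(z-o[2])/d[2]
def proj(n,P):
    i=camera_info(n); r=R.from_quat(i['rotation']).inv()
    q=r.apply(np.atleast_2d(P)-i['origin']); return cv2.projectPoints(q,np.zeros(3),np.zeros(3),K(i),i['D'])[0][:,0]
def tri(a,b):
    (o1,d1),(o2,d2)=ray(*a),ray(*b); A=np.c_[d1,-d2]; s=np.linalg.lstsq(A,o2-o1,rcond=None)[0]
    p,q=o1+s[0]*d1,o2+s[1]*d2; return (p+q)/2,np.linalg.norm(p-q)
E
python3 - <<'E'
from h import *
T=lambda x,y:("top",(x/4+240-.4,y/4+110-.4)); S=lambda x,y:("scene",(x/4+205-.4,y/4+155-.4))
r=plane(*T(156,301),.134); w=plane(*T(612,134),.238)
print("pans",r,w,np.linalg.norm(r-w),"mid",(r+w)/2,"yaw",np.degrees(np.arctan2(-(r-w)[0],(r-w)[1])))
c=[plane(*T(*p),.057) for p in((62,240),(118,462),(688,310))]
print("corners",c,np.linalg.norm(c[0]-c[1]),np.linalg.norm(c[2]-c[1]),"ctr",(c[0]+c[2])/2)
e=c[1]-c[2];print("yaw",np.degrees(np.arctan2(-e[0],e[1])))
print("handle end",tri(T(400,468),S(480,62)))
print("pans by tri",tri(T(156,301),S(498,370)),tri(T(612,134),S(134,115)))
E
```

```text
pans [0.64726859 0.14075401 0.134     ] [ 0.72401875 -0.14950712  0.238     ] 0.31773905959310467 mid [ 0.68564367 -0.00437656  0.186     ] yaw 14.811043935604223
corners [array([0.71213936, 0.21402181, 0.057     ]), array([0.55383906, 0.17267346, 0.057     ]), array([ 0.65638061, -0.22300971,  0.057     ])] 0.1636113424805881 0.4087541391233693 ctr [ 0.68425998 -0.00449395  0.057     ]
yaw 14.528623714805152
handle end (array([ 0.51325933, -0.01344471,  0.25461753]), np.float64(0.0005139620040667643))
pans by tri (array([0.64901694, 0.14131969, 0.1272869 ]), np.float64(5.544325305291375e-05)) (array([ 0.72613105, -0.15072468,  0.23407855]), np.float64(0.001908556374807681))
```

The geometry checks out: pan spacing is 0.300 m against 0.303 expected, and the handle end is at z 0.2546 against 0.254. The balance origin is about (0.685, -0.004) with a yaw of 14.7°. The grip point at the start is about (0.538, -0.006, 0.254). I'll approach high.

Call:
move_arm --moves '[[[-1,-0.8,-0.8],[0,0,0],1],[[-1,-0.8,-0.8],[0,0,0],1],[[-1,-0.8,-0.8],[0,0,0],1],[[-1,-0.8,-0.8],[0,0,0],1],[[-1,-0.8,-0.4],[0,0,0],1]]'

```text
clock: 0.78
position: [0.3261, 0.4296, 0.3021]
ee_rot: [0.206, 0.979, 0.001, 0.0]
ft_force: [-0.1, 0.8, 0.6]
grip_width: 0.999
```

Call:
move_arm --moves '[[[-1,-0.8,0],[0,0,0],1],[[-1,-0.8,0],[0,0,0],1],[[-1,-0.8,0],[0,0,0],1],[[-1,-0.8,0],[0,0,0],1],[[-1,-0.8,0],[0,0,0],1]]'

```text
clock: 1.4
position: [0.4001, 0.2875, 0.301]
ee_rot: [0.205, 0.979, -0.0, -0.0]
ft_force: [-0.4, 0.3, 0.9]
grip_width: 0.997
```

Call:
move_arm --moves '[[[-1,-0.8,0],[0,0,0],1],[[-1,-0.8,0],[0,0,0],1],[[-1,-0.8,0],[0,0,0],1],[[-1,-0.8,0],[0,0,0],1],[[-1,-0.8,0],[0,0,0],1]]'

```text
clock: 2.02
position: [0.4743, 0.1458, 0.301]
ee_rot: [0.205, 0.979, -0.0, -0.0]
ft_force: [-0.1, -0.2, -0.3]
grip_width: 0.999
```

Call:
move_arm --moves '[[[0,0,0],[0,0,-10],1],[[0,0,0],[0,0,-10],1],[[0,0,0],[0,0,-10],1],[[0,0,0],[0,0,-8],1],[[0,0,0],[0,0,0],1]]'

```text
clock: 2.65
position: [0.4739, 0.1468, 0.3009]
ee_rot: [-0.124, 0.992, 0.0, -0.0]
ft_force: [-0.5, -0.2, 0.2]
grip_width: 0.997
```

```bash
cat >> h.py <<'E'
O=np.array([.685,-.0044,0]); YAW=np.radians(14.7); B=R.from_euler('z',YAW)
def grip(a): return O+B.apply([-.143,-.11*np.sin(a),.15+.11*np.cos(a)])
def toolshift(target):  # grasp point to target, in 25 mm tool units
    o=get_obs(); r=R.from_quat(o['ee_rot']); return r.inv().apply(target-(o['position']-.019*r.as_matrix()[:,2]))/.025
E
python3 - <<'E'
from h import *
o=get_obs(); m=R.from_quat(o['ee_rot']).as_matrix(); np.set_printoptions(precision=3,suppress=True)
print(o['clock'],o['position'],m,o['joint_pos'])
print("shift",toolshift(grip(-.33)),"bal frame x axis of tool",B.inv().apply(m[:,0]),o['ft_force'])
E
```

```text
2.65 [0.474 0.147 0.301] [[-0.969 -0.246 -0.   ]
 [-0.246  0.969 -0.   ]
 [ 0.     0.    -1.   ]] [-0.698 -0.001  0.307  1.659  0.     1.484  1.429]
shift [-0.966 -6.558  2.635] bal frame x axis of tool [-1.     0.008  0.   ] [-0.476 -0.156  0.248]
```

Call:
move_arm --moves '[[[-0.2,-1,0],[0,0,0],1],[[-0.2,-1,0],[0,0,0],1],[[-0.2,-1,0],[0,0,0],1],[[-0.2,-1,0],[0,0,0],1],[[-0.2,-1,0],[0,0,0],1]]'

```text
clock: 3.28
position: [0.5293, 0.0311, 0.301]
ee_rot: [-0.122, 0.992, 0.0, -0.0]
ft_force: [0.1, 0.2, 0.9]
grip_width: 1.001
```

Call:
move_arm --moves '[[[0,-1,0],[0,0,0],1],[[0,-0.5,0],[0,0,0],1],[[0,0,0],[0,0,0],1]]'

```text
clock: 3.65
position: [0.5383, -0.0049, 0.301]
ee_rot: [-0.123, 0.992, 0.0, -0.0]
ft_force: [0.1, 0.1, -0.3]
grip_width: 1.003
```

```bash
python3 - <<'E'
from h import *
np.set_printoptions(precision=3,suppress=True)
o=get_obs(); print(o['clock'],o['position'],toolshift(grip(-.33)),o['joint_pos'],proj("wrist",[grip(-.33),grip(-.33)+B.apply([-.03,0,0])]))
cv2.imwrite("pics/w1.png",camera("wrist")[:,:,::-1])
E
```

```text
3.65 [ 0.538 -0.005  0.301] [ 0.04  -0.044  2.639] [-0.512  0.099  0.477  1.567 -0.046  1.487  1.785] [[317.492 218.809]
 [316.962 172.755]]
```

View pics/w1.png

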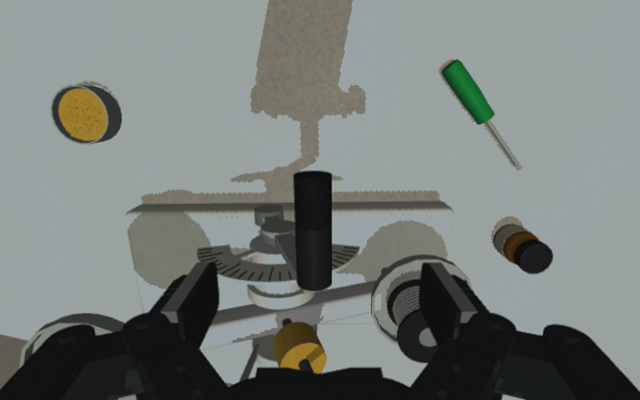

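The wrist view shows the handle between the open fingers, with its axis at about column 314 and its outer end at row 172. The prediction was (317,173). I'll go down and grip.

Call:
move_arm --moves '[[[0,0,0.9],[0,0,0],1],[[0,0,0.9],[0,0,0],1],[[0,0,0.8],[0,0,0],1],[[0,0,0],[0,0,0],1]]' --squeeze 25

```text
clock: 4.2
position: [0.5374, -0.0032, 0.2349]
ee_rot: [-0.125, 0.992, 0.0, -0.001]
ft_force: [0.3, 0.5, -0.5]
grip_width: 1.0
```

Call:
move_arm --moves '[[[0,0,0],[0,0,0],0.6],[[0,0,0],[0,0,0],0.45],[[0,0,0],[0,0,0],0.3],[[0,0,0],[0,0,0],0.15],[[0,0,0],[0,0,0],0.15]]'

```text
clock: 4.82
position: [0.5385, -0.0043, 0.2365]
ee_rot: [-0.124, 0.992, 0.0, 0.0]
ft_force: [-0.5, 0.8, 3.9]
grip_width: 0.236
```

Call:
move_arm --moves '[[[0,0,0],[0,0,0],0],[[0,0,0],[0,0,0],0],[[0,0,0],[0,0,0],0]]'

```text
clock: 5.2
position: [0.5385, -0.0043, 0.2364]
ee_rot: [-0.124, 0.992, 0.0, 0.0]
ft_force: [-2.6, 1.3, 5.7]
grip_width: 0.237
```

```bash
cat >> h.py <<'E'
def leverangle():
    o=get_obs(); r=R.from_quat(o['ee_rot']); p=B.inv().apply(o['position']-.019*r.as_matrix()[:,2]-O); return np.arctan2(-p[1],p[2]-.15),p
WPIX=None
def wpos(t,off=np.zeros(2)):
    return O+B.apply([off[0],-.16*np.cos(t)+off[1],.15-.16*np.sin(t)+.055])
def wcent(im=None,n="scene"):
    im=camera(n) if im is None else im
    h=cv2.cvtColor(im,cv2.COLOR_RGB2HSV); m=cv2.inRange(h,(8,110,60),(25,255,255))
    k,l,s,c=cv2.connectedComponentsWithStats(m); return [(c[i].round(2),int(s[i,4])) for i in range(1,k) if s[i,4]>25]
E
python3 - <<'E'
from h import *
np.set_printoptions(precision=3,suppress=True)
o=get_obs(); print(o['clock'],o['position'],toolshift(grip(-.33)),leverangle())
im=cv2.imread("pics/scene0.png")[:,:,::-1]
print("start",wcent(im)); im=camera("scene");print("now",wcent(im))
for t in(-.33,-.12,0,.12,.33): print(t,proj("scene",wpos(t)))
cv2.imwrite("pics/s2.png",cv2.resize(im[130:330,180:380],None,fx=3,fy=3)[:,:,::-1])
E
```

```text
5.2 [ 0.538 -0.004  0.236] [ 0.051 -0.065  0.054] (np.float64(-0.33983359455583706), array([-0.142,  0.037,  0.255]))
start [(array([238.62, 177.21]), 289), (array([290.68, 208.91]), 109), (array([282.56, 208.5 ]), 48), (array([582.05, 280.5 ]), 40), (array([384.39, 292.61]), 96), (array([627.65, 336.15]), 52)]
now [(array([238.66, 177.2 ]), 286), (array([290.73, 208.87]), 106), (array([282.46, 208.46]), 46), (array([582.  , 280.65]), 40), (array([384.54, 292.57]), 98), (array([627.66, 336.25]), 53)]
-0.33 [[238.479 176.089]]
-0.12 [[237.506 185.482]]
0 [[237.803 191.118]]
0.12 [[238.696 196.861]]
0.33 [[241.617 206.963]]
```

View pics/s2.png

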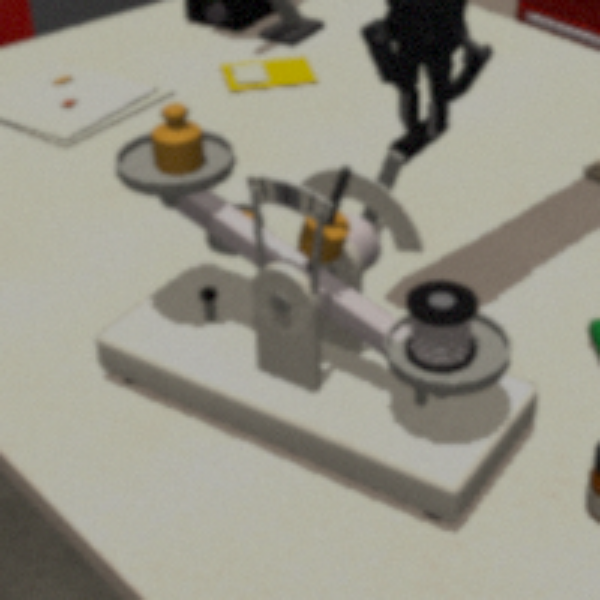

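The handle is gripped, and the lever angle reads -0.34 against -0.33 expected. The weight's centroid row (177.2) serves as the beam gauge, since about 47 px is 1 rad. I'll start raising the lever.

Call:
move_arm --moves '[[[0,-0.21,-0.07],[0,0,0],0],[[0,-0.21,-0.06],[0,0,0],0],[[0,-0.21,-0.05],[0,0,0],0],[[0,-0.22,-0.03],[0,0,0],0],[[0,-0.22,-0.02],[0,0,0],0]]'

```text
clock: 5.88
position: [0.5454, -0.0296, 0.2446]
ee_rot: [-0.125, 0.992, 0.001, 0.001]
ft_force: [-10.0, 3.7, 26.0]
grip_width: 0.207
```

```bash
cat >> h.py <<'E'
import json,sys
T_=np.linspace(-.4,.4,161); ROW_=np.array([proj("scene",wpos(t))[0,1] for t in T_])+1.1
def beam():
    c=[c for c,s in wcent() if s>200 and 225<c[0]<255]; return float(np.interp(c[0][1],ROW_,T_))
def look(targets=()):
    a,p=leverangle(); o=get_obs(); t=beam()
    with open("log.txt","a") as f: f.write(f"{o['clock']} {a} {t}\n")
    print("t %.2f L %.3f r %.4f beam %.4f"%(o['clock'],a,np.hypot(p[1],p[2]-.15),t),"F",np.round(o['ft_force'],1),"w",round(o['grip_width'],3))
    for T in targets: print(" to L=%.2f shift"%T,np.round(toolshift(grip(T)),2))
E
cat > look.py <<'E'
from h import *
look([float(x) for x in sys.argv[1:]])
E
python3 look.py -.09 .16
```

```text
t 5.88 L -0.097 r 0.1142 beam -0.3300 F [-10.    3.7  26. ] w 0.207
 to L=-0.09 shift [ 0.06 -0.    0.18]
 to L=0.16 shift [ 0.06 -1.1   0.21]
```

The 26 N upward force and the shrinking width suggest the pads are pinching only the top of the handle, so I'll look.

```bash
python3 - <<'E'
from h import *
w=camera("wrist"); s=camera("scene"); t=camera("top")
a=cv2.resize(w[120:400,150:490],(680,560))
u,v=proj("scene",grip(-.1))[0].astype(int); b=cv2.resize(s[v-35:v+35,u-20:u+20],(320,560))
print(u,v,proj("scene",[grip(-.1)-[0,0,.019],leverangle()[1]*0+get_obs()['position']]))
cv2.imwrite("pics/c3.png",cv2.resize(np.hstack([a,b]),(800,448))[:,:,::-1])
E
```

```text
313 169 [[313.13680234 175.69998805]
 [312.68852803 174.51208539]]
```

View pics/c3.png

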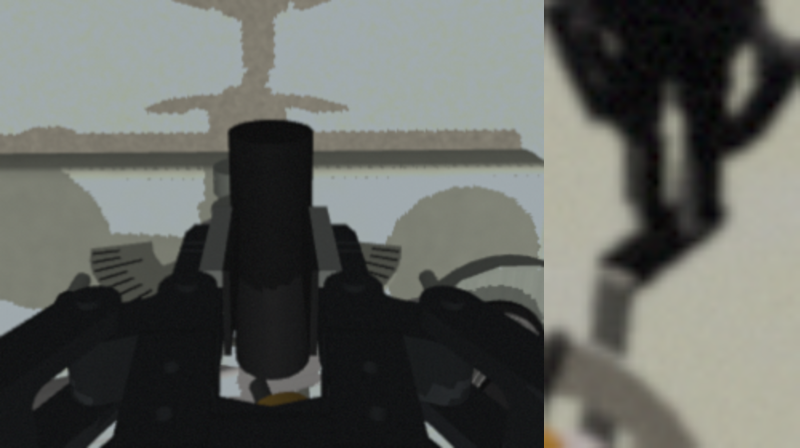

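Call:
move_arm --moves '[[[0,0,0],[0,0,0],0],[[0,0,0],[0,0,0],0]]'

```text
clock: 6.32
position: [0.5456, -0.0301, 0.2449]
ee_rot: [-0.125, 0.992, 0.001, 0.002]
ft_force: [-9.9, 1.8, 25.3]
grip_width: 0.207
```

Call:
move_arm --moves '[[[0,0,0],[0,0,0],0.5],[[0,0,0],[0,0,0],0.5],[[0,0,0],[0,0,0],0.5]]'

```text
clock: 6.7
position: [0.5448, -0.0304, 0.2415]
ee_rot: [-0.124, 0.992, -0.0, -0.0]
ft_force: [0.1, 0.6, 0.8]
grip_width: 0.502
```

```bash
python3 look.py -.33 -.1
```

```text
t 6.70 L -0.094 r 0.1109 beam -0.3305 F [0.1 0.6 0.8] w 0.502
 to L=-0.33 shift [0.04 1.01 0.26]
 to L=-0.10 shift [0.03 0.02 0.04]
```

Call:
move_arm --moves '[[[0,0,0.28],[0,0,0],0.5],[[0,0,0],[0,0,0],0.3],[[0,0,0],[0,0,0],0.2],[[0,0,0],[0,0,0],0],[[0,0,0],[0,0,0],0]]' --squeeze 20

```text
clock: 7.38
position: [0.5446, -0.0305, 0.2343]
ee_rot: [-0.124, 0.992, -0.0, -0.001]
ft_force: [0.3, -0.2, -5.7]
grip_width: 0.269
```

```bash
python3 look.py -.1 .16
```

```text
t 7.38 L -0.101 r 0.1038 beam -0.3295 F [ 0.3 -0.2 -5.7] w 0.269
 to L=-0.10 shift [ 0.03  0.02 -0.24]
 to L=0.16 shift [ 0.02 -1.12 -0.21]
```

A deeper grip gives a width of 0.269 (about 23 mm) and a small force, so the wedging is cured. I'll continue the sweep.

```bash
sed -i 's/\.019\*/.0252*/' h.py
```

Call:
move_arm --moves '[[[0,-0.22,-0.02],[0,0,0],0],[[0,-0.22,-0.01],[0,0,0],0],[[0,-0.22,0.01],[0,0,0],0],[[0,-0.22,0.02],[0,0,0],0],[[0,-0.22,0.03],[0,0,0],0]]'

```text
clock: 8.05
position: [0.5523, -0.0572, 0.2351]
ee_rot: [-0.124, 0.992, 0.0, 0.001]
ft_force: [-2.9, 3.9, 2.0]
grip_width: 0.265
```

```bash
python3 look.py .25 .35 .4 .5
```

```text
t 8.05 L 0.157 r 0.1116 beam -0.3302 F [-2.9  3.9  2. ] w 0.265
 to L=0.25 shift [ 0.04 -0.36  0.14]
 to L=0.35 shift [ 0.04 -0.78  0.27]
 to L=0.40 shift [ 0.04 -0.99  0.35]
 to L=0.50 shift [ 0.04 -1.38  0.54]
```

Call:
move_arm --moves '[[[0,-0.17,0.04],[0,0,0],0],[[0,-0.17,0.04],[0,0,0],0],[[0,-0.16,0.05],[0,0,0],0],[[0,-0.16,0.06],[0,0,0],0],[[0,-0.16,0.07],[0,0,0],0]]'

```text
clock: 8.72
position: [0.5575, -0.0771, 0.2279]
ee_rot: [-0.124, 0.992, -0.0, 0.001]
ft_force: [1.5, 2.7, 3.3]
grip_width: 0.27
```

```bash
python3 look.py .4 .5 .6
```

```text
t 8.72 L 0.353 r 0.1098 beam -0.3228 F [1.5 2.7 3.3] w 0.27
 to L=0.40 shift [ 0.04 -0.18  0.06]
 to L=0.50 shift [ 0.04 -0.57  0.25]
 to L=0.60 shift [ 0.04 -0.95  0.48]
```

The beam is just starting to lift. I'll hold to estimate the balance point.

Call:
move_arm --moves '[[[0,0,0],[0,0,0],0],[[0,0,0],[0,0,0],0]]'

```text
clock: 9.02
position: [0.5573, -0.0769, 0.2279]
ee_rot: [-0.124, 0.992, -0.0, 0.001]
ft_force: [3.0, 1.3, 4.4]
grip_width: 0.27
```

```bash
python3 look.py .1 .2 .25 .3
```

```text
t 9.03 L 0.351 r 0.1098 beam -0.2849 F [3.  1.3 4.4] w 0.27
 to L=0.10 shift [ 0.05  1.07 -0.26]
 to L=0.20 shift [ 0.05  0.63 -0.19]
 to L=0.25 shift [ 0.04  0.42 -0.14]
 to L=0.30 shift [ 0.04  0.21 -0.08]
```

```bash
cat > est.py <<'E'
# usage: est.py L1 L2 ... : planned lever angle at end of each next row; fits state, predicts, prints tool rows
from h import *
from scipy.integrate import solve_ivp
from scipy.optimize import least_squares
def sim(p,t0,ts,kt,kL):
    f=lambda t,x:[x[1],(.18*(np.interp(t,kt,kL)-p[2]-x[0])+.23*np.sin(x[0])-.012*x[1])/.057]
    return solve_ivp(f,(t0,ts[-1]+1e-6),p[:2],t_eval=ts,max_step=.05,rtol=1e-6).y
def main(plan):
    d=np.loadtxt("log.txt"); d=d[d[:,0]>8.7]; kn=np.loadtxt("knots.txt",ndmin=2)
    t=d[:,0]; t0=t[0]
    w=t>t[-1]-6; w[0]=True; d=d[w]; t=d[:,0]; t0=t[0]
    g=[d[0,2],.05,.155]
    r=least_squares(lambda p:np.r_[(sim(p,t0,t,kn[:,0],kn[:,1])[0]-d[:,2])/.004,(p[2]-.155)/.15,(p[1])/.5],g)
    p=r.x; res=(sim(p,t0,t,kn[:,0],kn[:,1])[0]-d[:,2]); s=sim(p,t0,t[-1:],kn[:,0],kn[:,1])[:,-1]
    print("L0 %.3f beam %.3f v %.3f"%(p[2],*s),"res",res[-5:].round(4))
    tn=t[-1]+.05; Lc=kn[-1,1]
    kt=[t[-1],tn]+[tn+.125*(i+1) for i in range(len(plan))]; kL=[Lc,Lc]+list(plan)
    y=sim([*s,p[2]],t[-1],np.array(kt[1:]+[kt[-1]+.3,kt[-1]+.6]),kt,kL)
    print("pred beam",y[0].round(3),"v",y[1].round(3))
    q=[np.array([0,-np.sin(a),np.cos(a)])*.11 for a in kL[1:]]
    for a,b in zip(q,q[1:]): print("  row y %.2f z %.2f"%((b-a)[1]/.025,-(b-a)[2]/.025))
main([float(x) for x in sys.argv[1:]])
E
cat > knots.txt <<'E'
8.05 .157
8.10 .157
8.72 .353
9.03 .351
E
python3 est.py .26 .18 .15 .15; python3 est.py .25 .16 .12 .12; tail -3 log.txt; python3 -c "
from h import *;print(get_obs()['clock'])"
```

```text
L0 0.152 beam -0.285 v 0.179 res [ 0. -0.]
pred beam [-0.276 -0.249 -0.221 -0.194 -0.171 -0.126 -0.095] v [0.197 0.225 0.221 0.199 0.174 0.125 0.088]
  row y 0.38 z -0.12
  row y 0.34 z -0.08
  row y 0.13 z -0.02
  row y 0.00 z -0.00
L0 0.152 beam -0.285 v 0.179 res [ 0. -0.]
pred beam [-0.276 -0.249 -0.221 -0.196 -0.176 -0.145 -0.135] v [ 0.197  0.223  0.214  0.182  0.145  0.067 -0.001]
  row y 0.42 z -0.13
  row y 0.39 z -0.08
  row y 0.17 z -0.02
  row y 0.00 z -0.00
8.05 0.15677216226186552 -0.33022001043893995
8.725 0.35291343529380537 -0.3227575767878769
9.025 0.3510216744361388 -0.2849173100831023
9.075
```

Call:
move_arm --moves '[[[0,0.38,-0.12],[0,0,0],0],[[0,0.34,-0.08],[0,0,0],0],[[0,0.13,-0.02],[0,0,0],0]]'

```text
clock: 9.45
position: [0.5518, -0.0573, 0.2334]
ee_rot: [-0.124, 0.992, -0.001, 0.0]
ft_force: [2.8, -3.5, 6.3]
grip_width: 0.267
```

```bash
python3 look.py .15; printf "9.08 .351\n9.20 .26\n9.325 .18\n9.45 .15\n" >> knots.txt; tail -1 log.txt; python3 est.py .15 .15 .15; python3 est.py .17 .17 .15
```

```text
t 9.45 L 0.159 r 0.1099 beam -0.1997 F [ 2.8 -3.5  6.3] w 0.267
 to L=0.15 shift [ 0.03  0.03 -0.01]
9.45 0.1585005378946289 -0.1997368476373188
L0 0.164 beam -0.200 v 0.179 res [ 0.     -0.0001  0.    ]
pred beam [-0.191 -0.172 -0.157 -0.144 -0.126 -0.122] v [ 0.166  0.137  0.111  0.087  0.036 -0.01 ]
  row y 0.00 z -0.00
  row y 0.00 z -0.00
  row y 0.00 z -0.00
L0 0.164 beam -0.200 v 0.179 res [ 0.     -0.0001  0.    ]
pred beam [-0.191 -0.172 -0.155 -0.141 -0.118 -0.11 ] v [0.166 0.141 0.123 0.102 0.051 0.007]
  row y -0.09 z 0.01
  row y 0.00 z -0.00
  row y 0.09 z -0.01
```

```bash
sed -i 's/9.45 .15$/9.45 .159/' knots.txt; python3 est.py .22 .22 .20 .18; python3 est.py .24 .24 .22 .19
```

```text
L0 0.164 beam -0.200 v 0.180 res [ 0.     -0.0001  0.    ]
pred beam [-0.191 -0.171 -0.151 -0.132 -0.113 -0.071 -0.033] v [0.169 0.156 0.156 0.155 0.148 0.131 0.125]
  row y -0.26 z 0.05
  row y 0.00 z -0.00
  row y 0.09 z -0.02
  row y 0.09 z -0.02
L0 0.164 beam -0.200 v 0.180 res [ 0.     -0.0001  0.    ]
pred beam [-0.191 -0.171 -0.15  -0.129 -0.107 -0.056 -0.006] v [0.169 0.16  0.168 0.175 0.173 0.166 0.172]
  row y -0.35 z 0.07
  row y 0.00 z -0.00
  row y 0.09 z -0.02
  row y 0.13 z -0.03
```

Call:
move_arm --moves '[[[0,-0.26,0.05],[0,0,0],0],[[0,0,0],[0,0,0],0],[[0,0.09,-0.02],[0,0,0],0],[[0,0.09,-0.02],[0,0,0],0]]'

```text
clock: 10.0
position: [0.5522, -0.0591, 0.2329]
ee_rot: [-0.124, 0.992, -0.001, 0.0]
ft_force: [4.6, -3.1, 2.8]
grip_width: 0.271
```

```bash
cat > step.py <<'E'
# step.py "commanded L per row of last move" "plan A" "plan B"...
import sys,subprocess
out=subprocess.run(["python3","look.py"],capture_output=True,text=True); print(out.stdout.strip(),out.stderr[-300:])
t,L,_=map(float,open("log.txt").read().split("\n")[-2].split())
c=[float(x) for x in sys.argv[1].split()]; n=len(c); last=open("knots.txt").read().split("\n")[-2].split()[1]
e=L-c[-1]
with open("knots.txt","a") as f:
    f.write(f"{t-.125*n} {last}\n")
    for i in range(n): f.write(f"{t-.125*(n-1-i)} {c[i]+e:.4f}\n")
for a in sys.argv[2:]: print("PLAN",a); print(subprocess.run(["python3","est.py"]+a.split(),capture_output=True,text=True).stdout)
E
python3 step.py ".22 .22 .20 .18" ".18 .17 .16 .16" ".16 .15 .15 .15"
```

```text
t 10.00 L 0.176 r 0.1098 beam -0.1129 F [ 4.6 -3.1  2.8] w 0.271 
PLAN .18 .17 .16 .16
L0 0.163 beam -0.113 v 0.146 res [ 0.0001 -0.0002  0.0001 -0.    ]
pred beam [-0.106 -0.089 -0.072 -0.057 -0.043 -0.014  0.012] v [0.142 0.133 0.126 0.117 0.107 0.091 0.082]
  row y -0.02 z 0.00
  row y 0.04 z -0.01
  row y 0.04 z -0.01
  row y 0.00 z -0.00

PLAN .16 .15 .15 .15
L0 0.163 beam -0.113 v 0.146 res [ 0.0001 -0.0002  0.0001 -0.    ]
pred beam [-0.106 -0.089 -0.074 -0.06  -0.049 -0.027 -0.013] v [0.142 0.129 0.114 0.099 0.086 0.059 0.039]
  row y 0.07 z -0.01
  row y 0.04 z -0.01
  row y 0.00 z -0.00
  row y 0.00 z -0.00
```

The model fits to 0.2 mrad and the beam is entering the field.

Call:
move_arm --moves '[[[0,0.07,-0.01],[0,0,0],0],[[0,0.04,-0.01],[0,0,0],0],[[0,0,0],[0,0,0],0],[[0,0,0],[0,0,0],0]]'

```text
clock: 10.55
position: [0.5514, -0.0562, 0.2335]
ee_rot: [-0.124, 0.992, -0.0, 0.0]
ft_force: [2.3, -3.2, 3.7]
grip_width: 0.271
```

```bash
python3 step.py ".16 .15 .15 .15" ".15 .15 .15 .16 .16" ".14 .14 .15 .16 .16"
```

```text
t 10.55 L 0.148 r 0.1099 beam -0.0329 F [ 2.3 -3.2  3.7] w 0.271 
PLAN .15 .15 .15 .16 .16
L0 0.156 beam -0.034 v 0.112 res [ 0.0014 -0.0016 -0.0017  0.0032 -0.0012]
pred beam [-0.029 -0.015 -0.003  0.008  0.02   0.031  0.06   0.092] v [0.109 0.101 0.095 0.091 0.089 0.092 0.101 0.119]
  row y -0.01 z 0.00
  row y 0.00 z -0.00
  row y 0.00 z -0.00
  row y -0.04 z 0.01
  row y 0.00 z -0.00

PLAN .14 .14 .15 .16 .16
L0 0.156 beam -0.034 v 0.112 res [ 0.0014 -0.0016 -0.0017  0.0032 -0.0012]
pred beam [-0.029 -0.016 -0.004  0.007  0.017  0.027  0.054  0.084] v [0.109 0.099 0.089 0.083 0.082 0.084 0.093 0.109]
  row y 0.04 z -0.01
  row y 0.00 z -0.00
  row y -0.04 z 0.01
  row y -0.04 z 0.01
  row y 0.00 z -0.00
```

```bash
python3 est.py .09 .09 .10 .13;python3 est.py .08 .08 .08 .13
```

```text
L0 0.156 beam -0.034 v 0.112 res [ 0.0014 -0.0016 -0.0017  0.0032 -0.0012]
pred beam [-0.029 -0.016 -0.007 -0.001  0.002  0.004 -0.001] v [ 0.109  0.089  0.06   0.034  0.018 -0.006 -0.029]
  row y 0.25 z -0.03
  row y 0.00 z -0.00
  row y -0.04 z 0.00
  row y -0.13 z 0.02
L0 0.156 beam -0.034 v 0.112 res [ 0.0014 -0.0016 -0.0017  0.0032 -0.0012]
pred beam [-0.029 -0.016 -0.007 -0.002 -0.001 -0.004 -0.014] v [ 0.109  0.087  0.054  0.023  0.002 -0.022 -0.046]
  row y 0.30 z -0.03
  row y 0.00 z -0.00
  row y 0.00 z -0.00
  row y -0.22 z 0.02
```

Call:
move_arm --moves '[[[0,0.25,-0.03],[0,0,0],0],[[0,0,0],[0,0,0],0],[[0,-0.04,0],[0,0,0],0],[[0,-0.13,0.02],[0,0,0],0]]'

```text
clock: 11.1
position: [0.5504, -0.0529, 0.2337]
ee_rot: [-0.125, 0.992, 0.001, -0.001]
ft_force: [-2.9, 1.8, 9.0]
grip_width: 0.272
```

```bash
python3 step.py ".09 .09 .10 .13" ".15 .15 .15 .15" ".13 .13 .13 .13"
```

```text
t 11.10 L 0.117 r 0.1096 beam 0.0242 F [-2.9  1.8  9. ] w 0.272 
PLAN .15 .15 .15 .15
L0 0.149 beam 0.021 v 0.036 res [-0.0032 -0.0053  0.0021  0.006  -0.0032]
pred beam [0.023 0.026 0.03  0.034 0.038 0.051 0.067] v [0.032 0.028 0.031 0.034 0.037 0.047 0.061]
  row y -0.14 z 0.02
  row y 0.00 z -0.00
  row y 0.00 z -0.00
  row y 0.00 z -0.00

PLAN .13 .13 .13 .13
L0 0.149 beam 0.021 v 0.036 res [-0.0032 -0.0053  0.0021  0.006  -0.0032]
pred beam [0.023 0.026 0.029 0.031 0.032 0.034 0.033] v [ 0.032  0.024  0.019  0.014  0.01   0.001 -0.008]
  row y -0.06 z 0.01
  row y 0.00 z -0.00
  row y 0.00 z -0.00
  row y 0.00 z -0.00
```

```bash
python3 - <<'E'
s=open('est.py').read()
s=s.replace("+.23*np.sin(x[0])","+p[3]*np.sin(x[0])").replace("/.057]","/p[4]]").replace("g=[d[0,2],.05,.155]","g=[d[0,2],.05,.155,.23,.057]")
s=s.replace("(p[1])/.5]","(p[1])/.5,(p[3]-.23)/.03,(p[4]-.057)/.005]").replace("/.004","/.002").replace("[*s,p[2]]","[*s,*p[2:]]").replace('print("L0','print(p[3:].round(4),"L0').replace("r=least_squares(","r=least_squares(x_scale=[.1,.1,.1,.03,.005],x0=g,fun=").replace(",g)",")")
open('est.py','w').write(s)
E
python3 est.py .11 .11 .11 .12; python3 est.py .09 .09 .11 .12
```

```text
[0.2576 0.0564] L0 0.129 beam 0.024 v 0.069 res [ 0.0006 -0.0008  0.0002  0.0003 -0.0002]
pred beam [0.027 0.036 0.044 0.052 0.06  0.081 0.109] v [0.068 0.066 0.063 0.062 0.065 0.08  0.105]
  row y 0.03 z -0.00
  row y 0.00 z -0.00
  row y 0.00 z -0.00
  row y -0.04 z 0.01
[0.2576 0.0564] L0 0.129 beam 0.024 v 0.069 res [ 0.0006 -0.0008  0.0002  0.0003 -0.0002]
pred beam [0.027 0.036 0.043 0.049 0.055 0.071 0.093] v [0.068 0.062 0.051 0.046 0.049 0.062 0.083]
  row y 0.12 z -0.01
  row y 0.00 z -0.00
  row y -0.09 z 0.01
  row y -0.04 z 0.01
```

```bash
python3 est.py .04 .03 .04 .08; python3 est.py .02 .0 .02 .08
```

```text
[0.2576 0.0564] L0 0.129 beam 0.024 v 0.069 res [ 0.0006 -0.0008  0.0002  0.0003 -0.0002]
pred beam [ 0.027  0.035  0.04   0.04   0.037  0.024 -0.   ] v [ 0.068  0.052  0.02  -0.011 -0.031 -0.062 -0.098]
  row y 0.34 z -0.03
  row y 0.04 z -0.00
  row y -0.04 z 0.00
  row y -0.18 z 0.01
[0.2576 0.0564] L0 0.129 beam 0.024 v 0.069 res [ 0.0006 -0.0008  0.0002  0.0003 -0.0002]
pred beam [ 0.027  0.035  0.038  0.037  0.031  0.008 -0.026] v [ 0.068  0.048  0.006 -0.035 -0.059 -0.093 -0.135]
  row y 0.43 z -0.03
  row y 0.09 z -0.00
  row y -0.09 z 0.00
  row y -0.26 z 0.01
```

Using the first plan.

Call:
move_arm --moves '[[[0,0.34,-0.03],[0,0,0],0],[[0,0.04,0],[0,0,0],0],[[0,-0.04,0],[0,0,0],0],[[0,-0.18,0.01],[0,0,0],0]]'

```text
clock: 11.65
position: [0.5494, -0.0487, 0.2339]
ee_rot: [-0.125, 0.992, 0.001, -0.001]
ft_force: [-2.7, 2.5, 3.7]
grip_width: 0.27
```

```bash
python3 step.py ".04 .03 .04 .08" ".10 .11 .11 .11" ".12 .13 .13 .13"
```

```text
t 11.65 L 0.078 r 0.1094 beam 0.0299 F [-2.7  2.5  3.7] w 0.27 
PLAN .10 .11 .11 .11
[0.2537 0.0566] L0 0.132 beam 0.030 v -0.048 res [-0.0012  0.0007  0.001  -0.0013  0.0004]
pred beam [ 0.028  0.02   0.011  0.002 -0.008 -0.037 -0.074] v [-0.054 -0.066 -0.072 -0.078 -0.085 -0.109 -0.143]
  row y -0.10 z 0.01
  row y -0.04 z 0.00
  row y 0.00 z -0.00
  row y 0.00 z -0.00

PLAN .12 .13 .13 .13
[0.2537 0.0566] L0 0.132 beam 0.030 v -0.048 res [-0.0012  0.0007  0.001  -0.0013  0.0004]
pred beam [ 0.028  0.02   0.013  0.005 -0.002 -0.02  -0.039] v [-0.054 -0.062 -0.061 -0.058 -0.057 -0.06  -0.069]
  row y -0.19 z 0.02
  row y -0.04 z 0.01
  row y 0.00 z -0.00
  row y 0.00 z -0.00
```

```bash
python3 est.py .16 .17 .15 .13; python3 est.py .17 .18 .16 .135
```

```text
[0.2537 0.0566] L0 0.132 beam 0.030 v -0.048 res [-0.0012  0.0007  0.001  -0.0013  0.0004]
pred beam [ 0.028  0.021  0.015  0.011  0.009  0.004 -0.001] v [-0.054 -0.054 -0.037 -0.023 -0.018 -0.016 -0.017]
  row y -0.36 z 0.04
  row y -0.04 z 0.01
  row y 0.09 z -0.01
  row y 0.09 z -0.01
[0.2537 0.0566] L0 0.132 beam 0.030 v -0.048 res [-0.0012  0.0007  0.001  -0.0013  0.0004]
pred beam [0.028 0.021 0.015 0.013 0.012 0.011 0.013] v [-0.054 -0.052 -0.031 -0.013 -0.005  0.002  0.01 ]
  row y -0.40 z 0.05
  row y -0.04 z 0.01
  row y 0.09 z -0.01
  row y 0.11 z -0.02
```

Call:
move_arm --moves '[[[0,-0.38,0.04],[0,0,0],0],[[0,-0.04,0.01],[0,0,0],0],[[0,0.09,-0.01],[0,0,0],0],[[0,0.1,-0.02],[0,0,0],0]]'

```text
clock: 12.2
position: [0.5513, -0.0559, 0.2332]
ee_rot: [-0.124, 0.992, -0.001, -0.0]
ft_force: [3.7, -2.2, -3.9]
grip_width: 0.271
```

```bash
python3 step.py ".165 .175 .155 .13" ".13 .13 .13 .13" ".12 .12 .13 .13" ".14 .14 .13 .13"
```

```text
t 12.20 L 0.145 r 0.1095 beam 0.0259 F [ 3.7 -2.2 -3.9] w 0.271 
PLAN .13 .13 .13 .13
[0.2504 0.0594] L0 0.134 beam 0.017 v 0.007 res [ 0.0003  0.0013 -0.0003  0.0024 -0.0087]
pred beam [0.018 0.019 0.021 0.023 0.025 0.03  0.038] v [0.009 0.013 0.014 0.015 0.017 0.022 0.029]
  row y 0.07 z -0.01
  row y 0.00 z -0.00
  row y 0.00 z -0.00
  row y 0.00 z -0.00

PLAN .12 .12 .13 .13
[0.2504 0.0594] L0 0.134 beam 0.017 v 0.007 res [ 0.0003  0.0013 -0.0003  0.0024 -0.0087]
pred beam [0.018 0.019 0.02  0.021 0.022 0.026 0.03 ] v [0.009 0.011 0.009 0.008 0.009 0.013 0.019]
  row y 0.11 z -0.01
  row y 0.00 z -0.00
  row y -0.04 z 0.01
  row y 0.00 z -0.00

PLAN .14 .14 .13 .13
[0.2504 0.0594] L0 0.134 beam 0.017 v 0.007 res [ 0.0003  0.0013 -0.0003  0.0024 -0.0087]
pred beam [0.018 0.019 0.021 0.024 0.027 0.035 0.045] v [0.009 0.015 0.02  0.023 0.024 0.03  0.038]
  row y 0.02 z -0.00
  row y 0.00 z -0.00
  row y 0.04 z -0.01
  row y 0.00 z -0.00
```

Call:
move_arm --moves '[[[0,0.18,-0.02],[0,0,0],0],[[0,0,0],[0,0,0],0],[[0,0,0],[0,0,0],0]]'

```text
clock: 12.62
position: [0.5501, -0.0512, 0.2341]
ee_rot: [-0.124, 0.992, -0.0, -0.0]
ft_force: [0.6, -2.0, -1.0]
grip_width: 0.267
```

```bash
sed -i 's/t\[-1\]-6/t[-1]-2.5/' est.py; python3 step.py ".105 .105 .105" ".10 .10 .10 .12" ".12 .12 .12 .12" ".08 .08 .10 .12"
```

```text
t 12.62 L 0.100 r 0.1099 beam 0.0286 F [ 0.6 -2.  -1. ] w 0.267 
PLAN .10 .10 .10 .12
[0.252  0.0604] L0 0.134 beam 0.028 v -0.002 res [ 0.0024  0.0012  0.0055 -0.0026 -0.0009]
pred beam [ 0.028  0.026  0.024  0.021  0.016  0.005 -0.01 ] v [-0.005 -0.014 -0.022 -0.031 -0.036 -0.043 -0.054]
  row y 0.00 z -0.00
  row y 0.00 z -0.00
  row y 0.00 z -0.00
  row y -0.09 z 0.01

PLAN .12 .12 .12 .12
[0.252  0.0604] L0 0.134 beam 0.028 v -0.002 res [ 0.0024  0.0012  0.0055 -0.0026 -0.0009]
pred beam [0.028 0.026 0.025 0.024 0.022 0.017 0.01 ] v [-0.005 -0.01  -0.011 -0.013 -0.014 -0.019 -0.025]
  row y -0.09 z 0.01
  row y 0.00 z -0.00
  row y 0.00 z -0.00
  row y 0.00 z -0.00

PLAN .08 .08 .10 .12
[0.252  0.0604] L0 0.134 beam 0.028 v -0.002 res [ 0.0024  0.0012  0.0055 -0.0026 -0.0009]
pred beam [ 0.028  0.026  0.023  0.018  0.012 -0.005 -0.024] v [-0.005 -0.018 -0.033 -0.046 -0.051 -0.059 -0.073]
  row y 0.09 z -0.01
  row y 0.00 z -0.00
  row y -0.09 z 0.01
  row y -0.09 z 0.01
```

Call:
move_arm --moves '[[[0,0,0],[0,0,0],0],[[0,0,0],[0,0,0],0],[[0,-0.09,0.01],[0,0,0],0],[[0,-0.05,0.01],[0,0,0],0]]'

```text
clock: 13.18
position: [0.5509, -0.0538, 0.2338]
ee_rot: [-0.125, 0.992, 0.001, -0.0]
ft_force: [-4.3, 1.3, 6.9]
grip_width: 0.267
```

```bash
python3 step.py ".10 .10 .12 .13" ".13 .13 .13 .13" ".15 .15 .14 .135" ".14 .14 .14 .14"
```

```text
t 13.18 L 0.125 r 0.1099 beam 0.0240 F [-4.3  1.3  6.9] w 0.267 
PLAN .13 .13 .13 .13
[0.2342 0.0757] L0 0.153 beam -0.000 v -0.088 res [ 0.0237  0.0301  0.0179  0.0068 -0.0243]
pred beam [-0.005 -0.016 -0.029 -0.042 -0.057 -0.097 -0.146] v [-0.09  -0.097 -0.104 -0.112 -0.121 -0.147 -0.181]
  row y -0.02 z 0.00
  row y 0.00 z -0.00
  row y 0.00 z -0.00
  row y 0.00 z -0.00

PLAN .15 .15 .14 .135
[0.2342 0.0757] L0 0.153 beam -0.000 v -0.088 res [ 0.0237  0.0301  0.0179  0.0068 -0.0243]
pred beam [-0.005 -0.016 -0.028 -0.04  -0.053 -0.088 -0.13 ] v [-0.09  -0.094 -0.095 -0.098 -0.105 -0.127 -0.156]
  row y -0.11 z 0.01
  row y 0.00 z -0.00
  row y 0.04 z -0.01
  row y 0.02 z -0.00

PLAN .14 .14 .14 .14
[0.2342 0.0757] L0 0.153 beam -0.000 v -0.088 res [ 0.0237  0.0301  0.0179  0.0068 -0.0243]
pred beam [-0.005 -0.016 -0.029 -0.041 -0.055 -0.09  -0.133] v [-0.09  -0.095 -0.099 -0.104 -0.11  -0.129 -0.155]
  row y -0.06 z 0.01
  row y 0.00 z -0.00
  row y 0.00 z -0.00
  row y 0.00 z -0.00
```

```bash
sed -i 's/ w\[0\]=True;//; s/(p\[2\]-.155)\/.15/(p[2]-.13)\/.04/; s/-.23)\/.03/-.253)\/.008/; s/-.057)\/.005/-.057)\/.002/' est.py; python3 est.py .12 .12 .12 .12; python3 est.py .11 .11 .12 .12
```

```text
[0.2493 0.0578] L0 0.122 beam 0.055 v 0.031 res [-0.0001  0.0012 -0.0016  0.0118  0.0315]
pred beam [0.057 0.062 0.068 0.075 0.083 0.107 0.14 ] v [0.035 0.043 0.051 0.059 0.068 0.095 0.129]
  row y 0.02 z -0.00
  row y 0.00 z -0.00
  row y 0.00 z -0.00
  row y 0.00 z -0.00
[0.2493 0.0578] L0 0.122 beam 0.055 v 0.031 res [-0.0001  0.0012 -0.0016  0.0118  0.0315]
pred beam [0.057 0.062 0.067 0.073 0.08  0.102 0.133] v [0.035 0.041 0.045 0.051 0.06  0.086 0.119]
  row y 0.07 z -0.01
  row y 0.00 z -0.00
  row y -0.04 z 0.01
  row y 0.00 z -0.00
```

```bash
cat > est.py <<'E'
# Kalman filter over the log (beam, speed, L0), then prediction of lever plans
from h import *
from scipy.linalg import expm
P3,J=.253,.057; A=np.array([[0,1,0],[(P3-.18)/J,-.012/J,-.18/J],[0,0,0]]); dt=.025
F=expm(A*dt); G=np.array([dt**2/2,dt,0])*.18/J; Q=np.diag([0,(.12**2)*dt*.25,.01**2*dt])
def run(x,t0,t1,kt,kL,C=None):
    n=max(1,round((t1-t0)/dt))
    for i in range(n):
        x=F@x+G*np.interp(t0+(i+.5)*dt,kt,kL)
        if C is not None: C=F@C@F.T+Q
    return x,C
def main(plans):
    d=np.loadtxt("log.txt"); d=d[d[:,0]>8.7]; kn=np.loadtxt("knots.txt")
    x=np.array([d[0,2],.06,.155]); C=np.diag([.003,.05,.05])**2; inn=[]
    for i in range(1,len(d)):
        x,C=run(x,d[i-1,0],d[i,0],kn[:,0],kn[:,1],C)
        k=C[:,0]/(C[0,0]+.002**2); e=d[i,2]-x[0]; inn.append(e); x=x+k*e; C=C-np.outer(k,C[0])
    print("beam %.3f v %.3f L0 %.3f"%tuple(x),"L %.3f"%kn[-1,1],"innov",np.round(inn[-4:],4))
    for plan in plans:
        t=d[-1,0]; kt=[t,t+.05]+[t+.05+.125*(i+1) for i in range(len(plan))]; kL=[kn[-1,1]]*2+list(plan); y=[]
        for tt in kt[1:]+[kt[-1]+.4,kt[-1]+.8]: y.append(run(x,t,tt,kt,kL)[0])
        y=np.array(y); print("PLAN",plan,"\n beam",y[:,0].round(3),"v",y[:,1].round(3))
        q=np.array([[-np.sin(a),-np.cos(a)] for a in kL[1:]])*.11/.025; print(" rows y,z",np.diff(q,axis=0).round(2).tolist())
main([[float(v) for v in a.split()] for a in sys.argv[1:]])
E
sed -i 's/^for a in sys.argv\[2:\].*/print(subprocess.run(["python3","est.py"]+sys.argv[2:],capture_output=True,text=True).stdout)/' step.py
python3 est.py ".12 .12 .12 .12" ".11 .11 .12 .12" ".13 .13 .13 .13"; tail -5 log.txt; tail -12 knots.txt
```

```text
beam 0.024 v -0.014 L0 0.131 L 0.126 innov [-0.0055  0.0149 -0.0141  0.0113]
PLAN [0.12, 0.12, 0.12, 0.12] 
 beam [0.023 0.022 0.02  0.019 0.017 0.011 0.002] v [-0.013 -0.012 -0.012 -0.013 -0.014 -0.019 -0.026]
 rows y,z [[0.02, -0.0], [0.0, 0.0], [0.0, 0.0], [0.0, 0.0]]
PLAN [0.11, 0.11, 0.12, 0.12] 
 beam [ 0.023  0.022  0.02   0.017  0.014  0.005 -0.008] v [-0.013 -0.014 -0.018 -0.021 -0.022 -0.028 -0.039]
 rows y,z [[0.07, -0.01], [0.0, 0.0], [-0.04, 0.01], [0.0, 0.0]]
PLAN [0.13, 0.13, 0.13, 0.13] 
 beam [0.023 0.022 0.021 0.02  0.02  0.022 0.028] v [-0.013 -0.01  -0.007 -0.003 -0.     0.01   0.021]
 rows y,z [[-0.02, 0.0], [0.0, 0.0], [0.0, 0.0], [0.0, 0.0]]
11.1 0.11691686989801037 0.024198348411233923
11.65 0.07766849038582863 0.02985940170421534
12.2 0.14499586226950958 0.025876073588900667
12.625 0.10041615477357611 0.028601508615169132
13.175 0.1254879832283993 0.023988559714951705
11.95 0.1900
12.075 0.1700
12.2 0.1450
12.25 0.1450
12.375 0.1004
12.5 0.1004
12.625 0.1004
12.675 0.1004
12.8 0.0955
12.925 0.0955
13.05 0.1155
13.175 0.1255
```

Call:
move_arm --moves '[[[0,0.02,0],[0,0,0],0],[[0,0,0],[0,0,0],0],[[0,0,0],[0,0,0],0],[[0,0,0],[0,0,0],0]]'

```text
clock: 13.72
position: [0.5508, -0.0535, 0.2339]
ee_rot: [-0.125, 0.992, 0.0, -0.0]
ft_force: [-3.6, 0.6, 5.9]
grip_width: 0.266
```

```bash
python3 step.py ".12 .12 .12 .12" ".12 .12 .12 .12" ".13 .13 .13 .13" ".10 .10 .12 .12"
```

```text
t 13.72 L 0.123 r 0.1099 beam 0.0101 F [-3.6  0.6  5.9] w 0.266 
beam 0.010 v -0.029 L0 0.133 L 0.122 innov [ 0.0149 -0.0141  0.0113 -0.0075]
PLAN [0.12, 0.12, 0.12, 0.12] 
 beam [ 0.009  0.005  0.001 -0.004 -0.01  -0.032 -0.065] v [-0.03  -0.032 -0.036 -0.04  -0.046 -0.067 -0.101]
 rows y,z [[0.01, -0.0], [0.0, 0.0], [0.0, 0.0], [0.0, 0.0]]
PLAN [0.13, 0.13, 0.13, 0.13] 
 beam [ 0.009  0.005  0.001 -0.003 -0.007 -0.021 -0.039] v [-0.03  -0.031 -0.03  -0.031 -0.032 -0.039 -0.054]
 rows y,z [[-0.03, 0.0], [0.0, 0.0], [0.0, 0.0], [0.0, 0.0]]
PLAN [0.1, 0.1, 0.12, 0.12] 
 beam [ 0.009  0.005 -0.001 -0.007 -0.014 -0.044 -0.085] v [-0.03  -0.036 -0.048 -0.056 -0.061 -0.086 -0.125]
 rows y,z [[0.1, -0.01], [0.0, 0.0], [-0.09, 0.01], [0.0, 0.0]]
```

Call:
move_arm --moves '[[[0,-0.1,0.01],[0,0,0],0],[[0,0,0],[0,0,0],0],[[0,0,0],[0,0,0],0],[[0,0.02,0],[0,0,0],0]]'

```text
clock: 14.28
position: [0.5514, -0.0557, 0.2334]
ee_rot: [-0.124, 0.992, 0.0, 0.0]
ft_force: [-4.1, 2.1, 5.7]
grip_width: 0.266
```

```bash
python3 step.py ".145 .145 .145 .14" ".13 .13 .13 .13" ".14 .14 .14 .14" ".12 .12 .13 .13"
```

```text
t 14.28 L 0.144 r 0.1097 beam 0.0061 F [-4.1  2.1  5.7] w 0.266 
beam 0.006 v 0.011 L0 0.131 L 0.144 innov [-0.0141  0.0113 -0.0075  0.007 ]
PLAN [0.13, 0.13, 0.13, 0.13] 
 beam [0.007 0.009 0.011 0.013 0.016 0.025 0.039] v [0.013 0.017 0.018 0.019 0.021 0.028 0.041]
 rows y,z [[0.06, -0.01], [0.0, 0.0], [0.0, 0.0], [0.0, 0.0]]
PLAN [0.14, 0.14, 0.14, 0.14] 
 beam [0.007 0.009 0.011 0.015 0.019 0.036 0.065] v [0.013 0.019 0.024 0.029 0.034 0.056 0.088]
 rows y,z [[0.02, -0.0], [0.0, 0.0], [0.0, 0.0], [0.0, 0.0]]
PLAN [0.12, 0.12, 0.13, 0.13] 
 beam [0.007 0.009 0.01  0.012 0.013 0.019 0.029] v [0.013 0.015 0.012 0.011 0.013 0.019 0.028]
 rows y,z [[0.11, -0.01], [0.0, 0.0], [-0.04, 0.01], [0.0, 0.0]]
```

Go to about 0.12 and hold.

Call:
move_arm --moves '[[[0,0.11,-0.01],[0,0,0],0],[[0,0,0],[0,0,0],0],[[0,0,0],[0,0,0],0],[[0,0,0],[0,0,0],0]]'

```text
clock: 14.82
position: [0.5509, -0.0536, 0.2336]
ee_rot: [-0.124, 0.992, -0.0, 0.0]
ft_force: [-2.6, -2.0, 4.3]
grip_width: 0.272
```

```bash
python3 step.py ".12 .12 .12 .12" ".13 .13 .13 .13" ".12 .12 .12 .12" ".11 .11 .12 .12"
```

```text
t 14.82 L 0.124 r 0.1097 beam 0.0099 F [-2.6 -2.   4.3] w 0.272 
beam 0.010 v 0.003 L0 0.132 L 0.124 innov [ 0.0113 -0.0075  0.007  -0.0038]
PLAN [0.13, 0.13, 0.13, 0.13] 
 beam [0.01  0.01  0.011 0.011 0.012 0.014 0.019] v [0.002 0.002 0.003 0.004 0.005 0.009 0.014]
 rows y,z [[-0.03, 0.0], [0.0, 0.0], [0.0, 0.0], [0.0, 0.0]]
PLAN [0.12, 0.12, 0.12, 0.12] 
 beam [ 0.01   0.01   0.01   0.01   0.009  0.003 -0.007] v [ 0.002  0.    -0.003 -0.006 -0.009 -0.019 -0.033]
 rows y,z [[0.02, -0.0], [0.0, 0.0], [0.0, 0.0], [0.0, 0.0]]
PLAN [0.11, 0.11, 0.12, 0.12] 
 beam [ 0.01   0.01   0.009  0.008  0.006 -0.003 -0.017] v [ 0.002 -0.002 -0.009 -0.014 -0.017 -0.029 -0.045]
 rows y,z [[0.06, -0.01], [0.0, 0.0], [-0.04, 0.01], [0.0, 0.0]]
```

Call:
move_arm --moves '[[[0,-0.01,0],[0,0,0],0],[[0,0,0],[0,0,0],0],[[0,0,0],[0,0,0],0],[[0,0,0],[0,0,0],0],[[0,0,0],[0,0,0],0]]'

```text
clock: 15.5
position: [0.5508, -0.0535, 0.2336]
ee_rot: [-0.124, 0.992, -0.0, -0.0]
ft_force: [-2.7, -3.4, 4.6]
grip_width: 0.269
```

```bash
python3 step.py ".126 .126 .126 .126 .126" ".13 .13 .13 .13 .13" ".14 .14 .14 .14 .13" ".12 .12 .12 .12 .12"
```

```text
t 15.50 L 0.123 r 0.1097 beam 0.0091 F [-2.7 -3.4  4.6] w 0.269 
beam 0.009 v -0.006 L0 0.132 L 0.123 innov [-0.0075  0.007  -0.0038  0.0002]
PLAN [0.13, 0.13, 0.13, 0.13, 0.13] 
 beam [0.009 0.008 0.007 0.006 0.006 0.005 0.003 0.001] v [-0.007 -0.007 -0.006 -0.006 -0.005 -0.005 -0.005 -0.005]
 rows y,z [[-0.03, 0.0], [0.0, 0.0], [0.0, 0.0], [0.0, 0.0], [0.0, 0.0]]
PLAN [0.14, 0.14, 0.14, 0.14, 0.13] 
 beam [0.009 0.008 0.008 0.008 0.009 0.01  0.015 0.022] v [-0.007 -0.005 -0.     0.004  0.009  0.011  0.014  0.02 ]
 rows y,z [[-0.07, 0.01], [0.0, 0.0], [0.0, 0.0], [0.0, 0.0], [0.04, -0.01]]
PLAN [0.12, 0.12, 0.12, 0.12, 0.12] 
 beam [ 0.009  0.008  0.007  0.005  0.003 -0.    -0.012 -0.031] v [-0.007 -0.009 -0.012 -0.015 -0.019 -0.023 -0.038 -0.059]
 rows y,z [[0.01, -0.0], [0.0, 0.0], [0.0, 0.0], [0.0, 0.0], [0.0, 0.0]]
```

Call:
move_arm --moves '[[[0,-0.03,0],[0,0,0],0],[[0,0,0],[0,0,0],0],[[0,0,0],[0,0,0],0],[[0,0,0],[0,0,0],0],[[0,0,0],[0,0,0],0]]'

```text
clock: 16.18
position: [0.5509, -0.0541, 0.2336]
ee_rot: [-0.124, 0.992, 0.0, -0.0]
ft_force: [-3.1, -2.9, 4.1]
grip_width: 0.268
```

```bash
python3 step.py ".13 .13 .13 .13 .13" ".13 .13 .13 .13 .13" ".14 .14 .14 .14 .14" ".12 .12 .12 .12 .12"
```

```text
t 16.18 L 0.128 r 0.1097 beam 0.0101 F [-3.1 -2.9  4.1] w 0.268 
beam 0.010 v 0.005 L0 0.130 L 0.128 innov [ 0.007  -0.0038  0.0002  0.0061]
PLAN [0.13, 0.13, 0.13, 0.13, 0.13] 
 beam [0.01  0.011 0.012 0.013 0.014 0.016 0.023 0.033] v [0.005 0.006 0.008 0.009 0.011 0.013 0.021 0.033]
 rows y,z [[-0.01, 0.0], [0.0, 0.0], [0.0, 0.0], [0.0, 0.0], [0.0, 0.0]]
PLAN [0.14, 0.14, 0.14, 0.14, 0.14] 
 beam [0.01  0.011 0.012 0.014 0.017 0.021 0.038 0.066] v [0.005 0.008 0.014 0.019 0.025 0.031 0.055 0.087]
 rows y,z [[-0.05, 0.01], [0.0, 0.0], [0.0, 0.0], [0.0, 0.0], [0.0, 0.0]]
PLAN [0.12, 0.12, 0.12, 0.12, 0.12] 
 beam [0.01  0.011 0.011 0.011 0.011 0.011 0.007 0.001] v [ 0.005  0.004  0.002 -0.    -0.003 -0.005 -0.012 -0.021]
 rows y,z [[0.04, -0.0], [0.0, 0.0], [0.0, 0.0], [0.0, 0.0], [0.0, 0.0]]
```

Call:
move_arm --moves '[[[0,0.04,0],[0,0,0],0],[[0,0,0],[0,0,0],0],[[0,0,0],[0,0,0],0],[[0,0,0],[0,0,0],0],[[0,0,0],[0,0,0],0]]'

```text
clock: 16.85
position: [0.5508, -0.0534, 0.2337]
ee_rot: [-0.124, 0.992, -0.0, 0.0]
ft_force: [-2.9, -3.0, 5.1]
grip_width: 0.267
```

```bash
python3 step.py ".12 .12 .12 .12 .12" ".13 .13 .13 .13 .13" ".125 .125 .125 .125 .125" ".12 .12 .12 .12 .12"
```

```text
t 16.85 L 0.122 r 0.1097 beam 0.0137 F [-2.9 -3.   5.1] w 0.267 
beam 0.014 v 0.003 L0 0.130 L 0.122 innov [-0.0038  0.0002  0.0061  0.002 ]
PLAN [0.13, 0.13, 0.13, 0.13, 0.13] 
 beam [0.014 0.014 0.015 0.016 0.017 0.018 0.025 0.037] v [0.003 0.003 0.006 0.008 0.011 0.013 0.023 0.037]
 rows y,z [[-0.04, 0.0], [0.0, 0.0], [0.0, 0.0], [0.0, 0.0], [0.0, 0.0]]
PLAN [0.125, 0.125, 0.125, 0.125, 0.125] 
 beam [0.014 0.014 0.014 0.015 0.015 0.016 0.018 0.021] v [0.003 0.002 0.003 0.003 0.004 0.004 0.007 0.01 ]
 rows y,z [[-0.01, 0.0], [0.0, 0.0], [0.0, 0.0], [0.0, 0.0], [0.0, 0.0]]
PLAN [0.12, 0.12, 0.12, 0.12, 0.12] 
 beam [0.014 0.014 0.014 0.014 0.014 0.013 0.01  0.005] v [ 0.003  0.001 -0.    -0.002 -0.003 -0.005 -0.01  -0.017]
 rows y,z [[0.01, -0.0], [0.0, 0.0], [0.0, 0.0], [0.0, 0.0], [0.0, 0.0]]
```

Call:
move_arm --moves '[[[0,0.02,0],[0,0,0],0],[[0,0,0],[0,0,0],0],[[0,0,0],[0,0,0],0],[[0,0,0],[0,0,0],0],[[0,0,0],[0,0,0],0]]'

```text
clock: 17.52
position: [0.5507, -0.0531, 0.2337]
ee_rot: [-0.124, 0.992, -0.0, 0.0]
ft_force: [-3.6, -3.9, 5.7]
grip_width: 0.274
```

```bash
python3 step.py ".12 .12 .12 .12 .12" ".13 .13 .13 .13 .13" ".125 .125 .125 .125 .125" ".12 .12 .12 .12 .12"
```

```text
t 17.52 L 0.119 r 0.1097 beam 0.0101 F [-3.6 -3.9  5.7] w 0.274 
beam 0.010 v -0.012 L0 0.131 L 0.119 innov [ 0.0002  0.0061  0.002  -0.0025]
PLAN [0.13, 0.13, 0.13, 0.13, 0.13] 
 beam [ 0.01   0.008  0.006  0.005  0.003  0.002 -0.002 -0.006] v [-0.013 -0.014 -0.012 -0.011 -0.011 -0.01  -0.009 -0.011]
 rows y,z [[-0.05, 0.01], [0.0, 0.0], [0.0, 0.0], [0.0, 0.0], [0.0, 0.0]]
PLAN [0.125, 0.125, 0.125, 0.125, 0.125] 
 beam [ 0.01   0.008  0.006  0.004  0.002 -0.001 -0.009 -0.022] v [-0.013 -0.015 -0.015 -0.016 -0.017 -0.019 -0.026 -0.038]
 rows y,z [[-0.03, 0.0], [0.0, 0.0], [0.0, 0.0], [0.0, 0.0], [0.0, 0.0]]
PLAN [0.12, 0.12, 0.12, 0.12, 0.12] 
 beam [ 0.01   0.008  0.006  0.003  0.    -0.003 -0.017 -0.038] v [-0.013 -0.016 -0.018 -0.021 -0.024 -0.028 -0.043 -0.065]
 rows y,z [[-0.01, 0.0], [0.0, 0.0], [0.0, 0.0], [0.0, 0.0], [0.0, 0.0]]
```

Call:
move_arm --moves '[[[0,-0.06,0.01],[0,0,0],0],[[0,0,0],[0,0,0],0],[[0,0,0],[0,0,0],0],[[0,0,0],[0,0,0],0],[[0,0,0],[0,0,0],0]]'

```text
clock: 18.2
position: [0.551, -0.0541, 0.2335]
ee_rot: [-0.124, 0.992, 0.0, 0.0]
ft_force: [-4.6, -2.6, 6.4]
grip_width: 0.271
```

```bash
python3 step.py ".132 .132 .132 .132 .132" ".13 .13 .13 .13 .13" ".125 .125 .125 .125 .125" ".135 .135 .135 .135 .135"
```

```text
t 18.20 L 0.128 r 0.1096 beam 0.0021 F [-4.6 -2.6  6.4] w 0.271 
beam 0.002 v -0.011 L0 0.130 L 0.129 innov [ 0.0061  0.002  -0.0025  0.0009]
PLAN [0.13, 0.13, 0.13, 0.13, 0.13] 
 beam [ 0.002  0.    -0.001 -0.002 -0.004 -0.005 -0.01  -0.016] v [-0.011 -0.011 -0.01  -0.01  -0.011 -0.011 -0.014 -0.019]
 rows y,z [[-0.01, 0.0], [0.0, 0.0], [0.0, 0.0], [0.0, 0.0], [0.0, 0.0]]
PLAN [0.125, 0.125, 0.125, 0.125, 0.125] 
 beam [ 0.002  0.    -0.001 -0.003 -0.005 -0.008 -0.017 -0.033] v [-0.011 -0.012 -0.013 -0.015 -0.017 -0.02  -0.03  -0.046]
 rows y,z [[0.02, -0.0], [0.0, 0.0], [0.0, 0.0], [0.0, 0.0], [0.0, 0.0]]
PLAN [0.135, 0.135, 0.135, 0.135, 0.135] 
 beam [ 0.002  0.    -0.001 -0.002 -0.002 -0.003 -0.002 -0.   ] v [-0.011 -0.01  -0.007 -0.006 -0.004 -0.002  0.003  0.008]
 rows y,z [[-0.03, 0.0], [0.0, 0.0], [0.0, 0.0], [0.0, 0.0], [0.0, 0.0]]
```

Call:
move_arm --moves '[[[0,-0.03,0],[0,0,0],0],[[0,0,0],[0,0,0],0],[[0,0,0],[0,0,0],0],[[0,0,0],[0,0,0],0],[[0,0,0],[0,0,0],0]]'

```text
clock: 18.88
position: [0.5511, -0.0546, 0.2335]
ee_rot: [-0.124, 0.992, 0.0, 0.0]
ft_force: [-4.6, -1.9, 7.3]
grip_width: 0.272
```

```bash
python3 step.py ".134 .134 .134 .134 .134" ".13 .13 .13 .13 .13" ".125 .125 .125 .125 .125" ".135 .135 .135 .135 .135"
```

```text
t 18.88 L 0.133 r 0.1097 beam -0.0090 F [-4.6 -1.9  7.3] w 0.272 
beam -0.009 v -0.017 L0 0.132 L 0.133 innov [ 0.002  -0.0025  0.0009 -0.0056]
PLAN [0.13, 0.13, 0.13, 0.13, 0.13] 
 beam [-0.01  -0.012 -0.015 -0.017 -0.02  -0.024 -0.039 -0.06 ] v [-0.017 -0.019 -0.021 -0.023 -0.026 -0.03  -0.044 -0.066]
 rows y,z [[0.01, -0.0], [0.0, 0.0], [0.0, 0.0], [0.0, 0.0], [0.0, 0.0]]
PLAN [0.125, 0.125, 0.125, 0.125, 0.125] 
 beam [-0.01  -0.012 -0.015 -0.018 -0.022 -0.026 -0.046 -0.077] v [-0.017 -0.02  -0.024 -0.028 -0.033 -0.039 -0.061 -0.094]
 rows y,z [[0.04, -0.0], [0.0, 0.0], [0.0, 0.0], [0.0, 0.0], [0.0, 0.0]]
PLAN [0.135, 0.135, 0.135, 0.135, 0.135] 
 beam [-0.01  -0.012 -0.014 -0.017 -0.019 -0.021 -0.031 -0.044] v [-0.017 -0.018 -0.018 -0.019 -0.019 -0.021 -0.028 -0.039]
 rows y,z [[-0.01, 0.0], [0.0, 0.0], [0.0, 0.0], [0.0, 0.0], [0.0, 0.0]]
```

Call:
move_arm --moves '[[[0,-0.09,0.01],[0,0,0],0],[[0,0,0],[0,0,0],0],[[0,0,0],[0,0,0],0],[[0,0,0],[0,0,0],0],[[0,0.03,0],[0,0,0],0]]'

```text
clock: 19.55
position: [0.5513, -0.0554, 0.2334]
ee_rot: [-0.125, 0.992, 0.001, -0.0]
ft_force: [-6.4, 0.0, 7.8]
grip_width: 0.271
```

```bash
python3 step.py ".153 .153 .153 .153 .146" ".13 .13 .13 .13 .13" ".14 .14 .14 .14 .14"
python3 - <<'E'
from h import *
cv2.imwrite("pics/s9.png",cv2.resize(camera("scene")[140:290,200:370],None,fx=4,fy=4,interpolation=cv2.INTER_CUBIC)[:,:,::-1])
E
```

```text
t 19.55 L 0.142 r 0.1097 beam -0.0107 F [-6.4  0.   7.8] w 0.271 
beam -0.011 v 0.011 L0 0.131 L 0.142 innov [-0.0025  0.0009 -0.0056  0.004 ]
PLAN [0.13, 0.13, 0.13, 0.13, 0.13] 
 beam [-0.01  -0.009 -0.007 -0.006 -0.005 -0.004 -0.002 -0.001] v [0.012 0.012 0.01  0.009 0.008 0.007 0.004 0.003]
 rows y,z [[0.05, -0.01], [0.0, 0.0], [0.0, 0.0], [0.0, 0.0], [0.0, 0.0]]
PLAN [0.14, 0.14, 0.14, 0.14, 0.14] 
 beam [-0.01  -0.009 -0.007 -0.004 -0.002  0.001  0.013  0.032] v [0.012 0.014 0.016 0.019 0.021 0.025 0.038 0.057]
 rows y,z [[0.01, -0.0], [0.0, 0.0], [0.0, 0.0], [0.0, 0.0], [0.0, 0.0]]
```

View pics/s9.png

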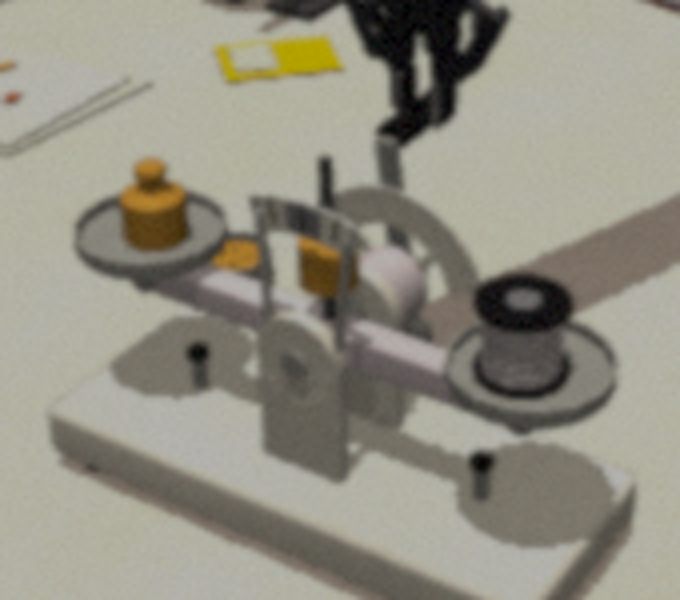

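The picture shows the beam parallel to the base, the pointer upright at about (325,175), both loads centred on their pans and the handle gripped. The pointer has been in the field for over 9 s. I'll make one last settling move and hand in if it is at rest.

Call:
move_arm --moves '[[[0,0.06,-0.01],[0,0,0],0],[[0,0,0],[0,0,0],0],[[0,0,0],[0,0,0],0],[[0,0,0],[0,0,0],0]]'

```text
clock: 20.15
position: [0.5511, -0.0545, 0.2335]
ee_rot: [-0.125, 0.992, 0.0, -0.0]
ft_force: [-4.3, -2.0, 6.6]
grip_width: 0.274
```

```bash
python3 - <<'E'
import subprocess
from h import *
print(subprocess.run(["python3","step.py",".13 .13 .13 .13",".13 .13 .13 .13 .13"],capture_output=True,text=True).stdout)
b=[beam(),beam()]; v=(b[1]-b[0])/.05; print(b)
if max(map(abs,b))<.04: print(hand_in())
E
```

```text
t 20.15 L 0.132 r 0.1097 beam 0.0009 F [-4.3 -2.   6.6] w 0.274 
beam 0.001 v 0.021 L0 0.130 L 0.132 innov [ 0.0009 -0.0056  0.004   0.004 ]
PLAN [0.13, 0.13, 0.13, 0.13, 0.13] 
 beam [0.002 0.005 0.008 0.01  0.014 0.017 0.03  0.048] v [0.022 0.022 0.023 0.024 0.026 0.028 0.038 0.055]
 rows y,z [[0.01, -0.0], [0.0, 0.0], [0.0, 0.0], [0.0, 0.0], [0.0, 0.0]]


this script no longer has the robotException ignored in: <_io.TextIOWrapper mode='rw' encoding='UTF-8'>
Traceback (most recent call last):
BrokenPipeError: [Errno 32] Broken pipe
```

The nested script dropped the connection, so nothing was handed in. The state is still good: the beam is at 0.001 rad, its speed is about 0.02 rad/s, and 1 s ahead it should stay below 0.04 rad.

```bash
python3 - <<'E'
from h import *
b=[beam(),beam()]; print(get_obs()['clock'],b,get_obs()['grip_width'])
if max(map(abs,b))<.03: print(hand_in())
E
```

```text
20.3 [0.0010892677701138517, 0.0010892677701138517] 0.26769269171593646
the job is handed in; nothing more can be done
None
```

I brought the beam off its stop with the dial lever, held the pointer in the zero field for about 10 s, and handed the job in at 20.3 s while still gripping the handle. `hand_in()` gives no verdict, so I don't have confirmation that it passed.

- **Grip:** The first grip pinched only the top of the handle, with about 26 N pushing up on the tool. I reopened the fingers, went about 7 mm lower and gripped again. The grip width was then steady at about 0.27, which matches the 24 mm handle.
- **Lift:** I raised the lever until the beam eased off its stop at a lever angle of about 0.24 rad. After that I corrected the lever in small steps, reading the beam angle from the scene camera each time. The fastest estimated beam speed was about 0.23 rad/s, against the 1 rad/s limit.
- **Hold:** The pointer entered the field at about 10.0 s. From 10.55 s to the end, every reading was between -0.033 and +0.030 rad.
- **Last checks:** At hand-in the beam read 0.001 rad, with two pictures agreeing. The estimated speed was about 0.02 rad/s, and I expected it to drift less than 0.04 rad over the judged second. The last picture I viewed, at 19.6 s, showed both loads centred on their pans. It did not show the flux jar, tip cleaner or screwdriver; I did not check those at the end.

**Disagreements:** My first beam model was off by up to about 0.015 rad until I adjusted it during the hold. One script also lost its connection to the robot just before hand-in, so I ran the last check again.

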